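Park the packing-tape roll in its rack

ROBOT

A 7-joint arm with a two-finger parallel gripper is mounted at the origin on the work surface; the furniture and walls round the work are solid. World frame = base frame: x ahead of the robot, y to its left, z up, the work surface at z = 0. Lengths are in m, angles in rad, forces in N, time in s.
With the tool pointing down it reaches from about 0.4 to 0.85 m from the base axis. Payload 4.5 kg.
Tool frame: the origin (TCP) lies at the very end of the fingers, on their centre line; the grasp point (between the pads) lies 19 mm behind it; z points along the fingers, x is the direction in which the jaws open and shut, and the axes are right-handed (so a half turn about z gives the same grasp; the last joint's range is limited). The gripper opens to 88 mm and grips with 3 to 60 N. Pads are 18 mm wide; open, the fingers measure 123 mm over their backs; the gripper's body (75 mm by 187 mm) begins 45 mm behind the grasp point.
Start: joints at [1.263, 0.689, -0.195, 1.565, 0.157, 0.902, -0.215], TCP at [0.21, -0.589, 0.239] pointing down, gripper open.
Joint ranges: [-3.01, 3.01], [-0.46, 2.08], [-1.47, 1.51], [0.13, 2.56], [-1, 4.14], [0.04, 2.09], [-2.66, 2.66]. Speed limits (rad/s): [2.57, 2.57, 3.14, 3.14, 3.14, 3.14, 3.14].

INTERFACE

Orientations are given as a unit quaternion [x, y, z, w].
In Python, from plant import * gives the robot as it stands.
- The arm moves only by the tool apply_moves, never from a script. Its argument "series" is a list of rows, each an object of numbers: "x", "y", "z": the shift along the tool's x, y, z in units of 80 cm (1.0 is 80 cm); "wx", "wy", "wz": the turn, a rotation vector about the tool's x, y, z in units of pi rad (1.0 is pi rad); "fingers": the opening, from -1 (shut) to 1 (fully open), so that 0 is half open. In form: [{"x": .., "y": .., "z": .., "wx": .., "wy": .., "wz": .., "fingers": ..}, ...]. A call has 1 to 8 rows; each row shifts and turns the pose as measured when the row begins, along the tool's axes as they then stand; what a row does not reach is not made up. A row lasts 1/8 s, in which the tool goes at most 62.5 mm and 10.7 degrees, less where a joint would pass 70% of its speed; a pose out of reach is approached as far as the arm can. A call with a number of a shift or a turn outside -1 to 1 is refused whole. A call with a gripper value outside its range is refused whole. The fingers move at their own pace and stop on an object; "force" is the grip in N (left out, the last holds). Time passes only in rows, so rows that do not move let the fingers close. It gives the time, the measured TCP pose, the force and the opening at its end, in the units of the state.
- get_state(): the state, without advancing time (a new reading comes with each control period).
- snapshot(name): name is "scene" or "top"; returns (picture, depth): 480x640x3 uint8, red, green, blue; 480x640 float32, m along the optical axis (not along the pixel's ray), 0 where there is no reading.
- camera_model(name): a dict with "camera_matrix" (3x3 intrinsics, pixels), "dist_coeffs" ([k1, k2, p1, p2, k3] as OpenCV has them; the pictures are not rectified), "world_from_camera" (4x4, takes a point from camera to world coordinates). Camera axes: x right, y up, looking along -z (the intrinsics and any distortion apply to the point x, -y, -z); pixel columns grow to the right and rows downward; lengths in m; the calibration is good to about 2 mm. A picture is of the moment at which its call begins. camera_model takes no time and is no camera call.
- finish_job(): hands the job in, once; it reports no verdict.
The state is a dict: "clock": time; "q": joint angles; "qd": joint speeds; "joint_torque": joint torques, N m; "tool_pos": TCP position; "eef_rot": TCP orientation; "contact_force": force on the tool from outside, world axes, zero at the start; "moment": the same for the moment, N m; "opening": opening from 0.0 (shut) to 1.0 (fully open).
Only numpy, scipy, OpenCV 4.12 (cv2) and the standard library are available. Lean on these libraries where they do the work, as an engineer would, in place of code of your own. Each camera call takes 0.05 s, during which the arm holds its last target. There are 200 camera calls.

TASK

On the desk stands a sloping two-channel rack with a roll of tape at the low end of each channel. With closed fingertips, gently push the brown roll up its channel, over the orange ridge, so that it sits parked between the ridge and the end stop and does not roll back; then take the hand away. Only push it: do not pinch or lift it, and leave the blue roll and everything else on the desk alone.

Things in the scene. Friction and masses are not known exactly. Their poses are not given: they have to be found in the camera images.
- gutter: Pale teal sloping tray of the fixed tape rack, 250 long x 136 wide, two straight channels side by side. Origin: on the channel floor at the tray's middle, 42 above the desk. x runs uphill along the channels (8 degree rise), y across, z square to the floor (floor: z = 0). Channel centre lines at y = +42 and -42, each 40 wide between dark walls 6 thick, 18 high. Low end: lip 12 high, inner face at x = -119
- seat_a (a point): Where the centre of a parked roll belongs in the channel at gutter y = +42: at x = 84, z = 32 of the gutter frame (its axes are the gutter's). Parked, a roll's centre is at x = 82 (leaning on the ridge) to 87 (touching the stop). The orange ridge crosses the channel: a gentle ramp from x = 31, crest 4 high at x = 65, steep far side; the end stop, 40 high, has its inner face at x = 119
- seat_b (a point): The same for the channel at gutter y = -42, which has the same ridge and end stop
- brown_roll: Brown tape roll on a cardboard core, 64 dia., 36 wide, about 90 g, on edge in either channel, free to roll. Origin: its centre, 32 above the channel floor; y is its axle, x and z turn with it. At the start it leans on the low lip, centre at gutter x = -94. Let go short of the ridge it rolls back. A few newtons at axle height from behind take it over the ridge; over 30 N is too hard
- blue_roll: Blue tape roll on a white core, same size and frame as the brown one, at the low end of the other channel. To be left there.
- monitor: Fixed black desk monitor, standing right of the rack and turned towards the left: screen about 420 wide, 50 thick, lower edge 80 and top edge about 440 above the desk, from about world (0.41, -0.35) to (0.72, -0.07) m. Origin: under its stand. Solid: swing the arm round it. Another fixed thing, a desk organiser 170 high, stands near the desk's left edge at world (0.25, 0.28) m
- gel_bottle: upright clear hand-gel bottle with a blue cap, 38 x 47 x 106 high; origin under its base. Bystander, not to be moved.
- glue_stick: upright red glue stick with a white cap, 27 dia. x 92 high; origin under its base. Bystander, not to be moved.
- clip_box: flat paper-clip box with a green lid, 52 x 64 x 21 high; origin under its base. Bystander, not to be moved.
- stapler: blue and grey stapler, 37 x 145 x 55 high; origin under its base. Bystander, not to be moved.
- mouse: black computer mouse, 110 x 54 x 40 high; origin under its base. Bystander, not to be moved.
- highlighter: pink highlighter lying flat, 118 long, 17 thick; origin under its middle. Bystander, not to be moved.
- eraser: red and blue eraser, 18 x 52 x 12 high; origin under its base. Bystander, not to be moved.
Things that resemble listed ones, but are neither listed nor needed, are in the scene too. What is meant by the brown_roll is not black, green or turquoise, and is the larger of those in its own colour.

How it is judged:
By the outcome, as a careful person would: the job done as asked, in the order asked, and still so for the second after the job is handed in, with the robot touching nothing.
It also fails if it takes over 48 s, if anything falls off the work surface, if the arm or the gripper's body presses on something with over 40 N, if the wrist force passes 120 N, or if a joint passes its speed limit or range.

## Working session

There is one attempt and no reset: what is moved stays moved. The work goes in short steps, Python scripts to look and compute and a tool call to move; the robot and the scene stay as the last step left them, time stands still between calls to the robot, and variables do not carry over. Pictures are saved under pics/ and viewed, about 8 in all and at most 12, crops included, and the job is handed in when it is done.

Besides the shell and the picture viewer there is one more tool, called after "Request:" as name(argument=value, ...), one argument or row to a line, values as JSON. apply_moves: Moves the arm, as the interface text tells. Its arguments: {"type":"object","properties":{"series":{"type":"array","items":{"type":"object","properties":{"x":{"type":"number"},"y":{"type":"number"},"z":{"type":"number"},"wx":{"type":"number"},"wy":{"type":"number"},"wz":{"type":"number"},"fingers":{"type":"number"}}}},"force":{"type":"number"}},"required":["series"]}

```bash
mkdir -p pics; ls; python3 - <<'E'
from plant import *
import cv2,numpy as np
for n in("scene","top"):
    p,d=snapshot(n); cv2.imwrite(f"pics/{n}0.png",p[:,:,::-1]); np.savez(f"{n}0.npz",p=p,d=d)
    m=camera_model(n); print(n,np.round(m["camera_matrix"],1).tolist(),m["dist_coeffs"],np.round(m["world_from_camera"],3).tolist())
print(get_state())
E
```

```text
pics
scene [[603.0, 0.0, 314.0], [0.0, 603.0, 245.4], [0.0, 0.0, 1.0]] [-0.15447378  0.          0.          0.          0.        ] [[-0.694, 0.418, -0.586, -0.38], [-0.719, -0.413, 0.559, 0.78], [-0.008, 0.809, 0.587, 0.899], [0.0, 0.0, 0.0, 1.0]]
top [[570.8, 0.0, 319.2], [0.0, 570.8, 237.5], [0.0, 0.0, 1.0]] [-0.04227677  0.          0.          0.          0.        ] [[-0.001, 0.982, -0.188, 0.217], [-1.0, -0.003, -0.012, 0.011], [-0.012, 0.188, 0.982, 1.284], [0.0, 0.0, 0.0, 1.0]]
{'clock': 0.1, 'q': array([ 1.26281824,  0.68990996, -0.19449909,  1.56622355,  0.15730643,
        0.90250051, -0.2151129 ]), 'qd': array([ 6.88702782e-07, -1.08445819e-03, -1.53389908e-03, -2.86257595e-03,
       -3.10573558e-04,  1.21431348e-03,  1.52564638e-03]), 'joint_torque': array([-3.17079888e-03, -5.28500140e+01, -1.27167083e+00, -1.53838116e+01,
       -5.25912561e-02,  1.97413094e-03,  3.46590537e-05]), 'tool_pos': array([ 0.20923523, -0.58833994,  0.23798795]), 'eef_rot': array([ 8.17070463e-01, -5.76537230e-01, -7.11890482e-04, -4.18345438e-04]), 'contact_force': array([-0.74343147, -0.26199818, -1.15449013]), 'moment': array([-0.05854351,  0.01920702,  0.01954052]), 'opening': 0.996536153956349}
```

View pics/scene0.png

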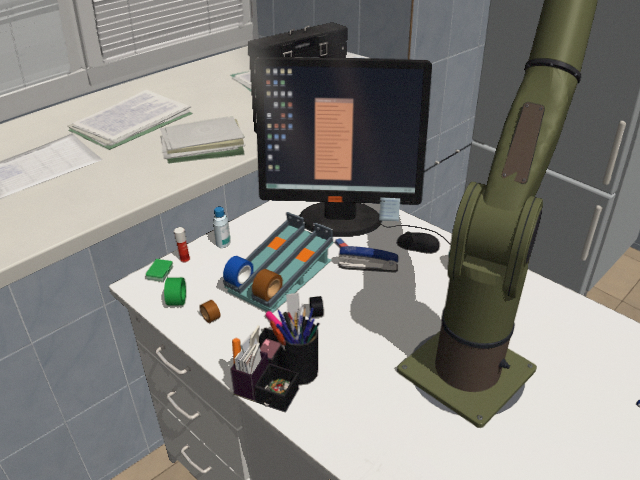

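View pics/top0.png

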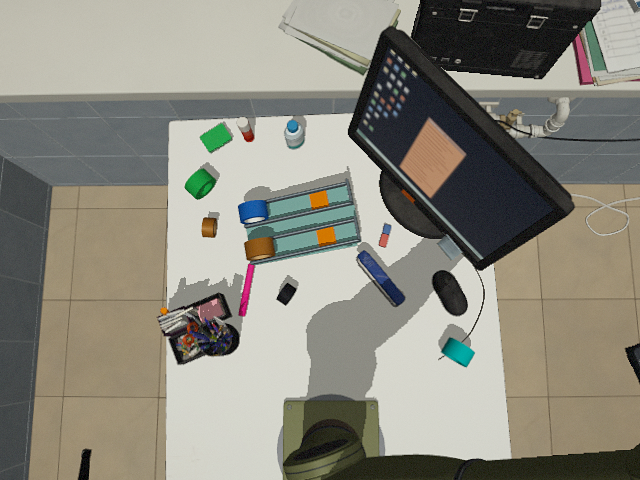

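The pictures show the rack with its low end on the left. In top, the brown roll is at about (259,248), nearer the robot, and the blue roll at (254,211). The orange ridges are at (326,236) and (319,200), and the monitor is to the right. The small brown roll at (209,227) is the decoy.

```bash
cat > h.py <<'E'
import cv2,numpy as np
from plant import *
def cloud(n,d,m=None):
    c=camera_model(n); K=np.array(c["camera_matrix"]);T=np.array(c["world_from_camera"])
    v,u=np.mgrid[:480,:640]
    r=cv2.undistortPoints(np.stack([u,v],-1).reshape(-1,1,2).astype(float),K,np.array(c["dist_coeffs"])).reshape(480,640,2)
    P=np.stack([r[...,0]*d,-r[...,1]*d,-d],-1)
    W=P@T[:3,:3].T+T[:3,3]; W[d<=0]=np.nan
    return W
def masks(p):
    h=cv2.cvtColor(p,cv2.COLOR_RGB2HSV).astype(int); H,S,V=h[...,0],h[...,1],h[...,2]
    return dict(orange=(H>9)&(H<19)&(S>190)&(V>200),brown=(H>7)&(H<18)&(S>120)&(V>60)&(V<200),
      teal=(H>75)&(H<95)&(S>30)&(S<140)&(V>90),blue=(H>100)&(H<118)&(S>170)&(V>90))
E
python3 - <<'E'
from h import *
for n in("scene","top"):
    z=np.load(n+"0.npz");p,d=z["p"],z["d"];W=cloud(n,d);print(n)
    for k,m in masks(p).items():
        nn,l,st,ce=cv2.connectedComponentsWithStats(m.astype(np.uint8))
        for i in range(1,nn):
            if st[i,4]<60: continue
            P=W[l==i];P=P[~np.isnan(P[:,0])]
            if len(P)<20: continue
            med=np.median(P,0)
            if abs(med[1])>.5 or med[0]<.2 or med[0]>.8:continue
            print(k,st[i].tolist(),ce[i].round(1),med.round(4),np.percentile(P,2,0).round(3),np.percentile(P,98,0).round(3))
z=np.load("top0.npz");W=cloud("top",z["d"])
# height map stats: organiser and monitor footprints above 0.08
for nm,s in(("org",(W[...,1]>.12)&(W[...,0]<.4)&(W[...,0]>.15)&(W[...,1]<.4)),("mon",(W[...,1]<-.0)&(W[...,0]>.38)&(W[...,0]<.8)&(W[...,1]>-.5))):
    P=W[s&(W[...,2]>.09)];print(nm,np.percentile(P,[.5,99.5],axis=0).round(3))
E
```

```text
scene
orange [269, 237, 16, 12, 109] [276.6 242.5] [0.5408 0.0262 0.049 ] [0.527 0.01  0.043] [0.556 0.045 0.054]
orange [297, 248, 17, 14, 129] [304.6 254.6] [0.4576 0.0124 0.049 ] [ 0.443 -0.004  0.043] [0.473 0.028 0.055]
brown [328, 196, 15, 6, 85] [334.6 198.5] [ 0.5337 -0.1654  0.0925] [ 0.519 -0.179  0.084] [ 0.548 -0.152  0.102]
brown [252, 269, 30, 32, 608] [266.1 283.2] [0.4168 0.1667 0.0764] [0.401 0.129 0.041] [0.441 0.188 0.091]
brown [200, 300, 20, 22, 286] [209.8 310.6] [0.4717 0.2795 0.0316] [0.458 0.264 0.006] [0.498 0.289 0.044]
brown [232, 340, 9, 20, 102] [235.8 348. ] [0.2834 0.3483 0.104 ] [0.279 0.34  0.083] [0.293 0.354 0.118]
teal [278, 225, 20, 15, 155] [287.5 232. ] [ 0.5507 -0.0161  0.0533] [ 0.516 -0.04   0.048] [0.569 0.006 0.071]
teal [266, 230, 45, 42, 422] [288.4 250.6] [0.4988 0.0292 0.0467] [ 0.469 -0.047  0.035] [0.52  0.095 0.066]
teal [305, 236, 22, 16, 177] [315.6 243.3] [ 0.4678 -0.0336  0.0531] [ 0.436 -0.057  0.049] [ 0.484 -0.009  0.07 ]
teal [262, 241, 71, 71, 657] [302.5 278.6] [0.428  0.0383 0.0067] [ 0.397 -0.053  0.   ] [0.457 0.173 0.0
[... 1353 characters left out ...]
0935 0.0402] [0.505 0.05  0.032] [0.549 0.139 0.05 ]
teal [246, 205, 110, 35, 1362] [301.6 222. ] [0.49   0.0638 0.0434] [ 0.461 -0.047  0.025] [0.519 0.184 0.062]
teal [334, 222, 24, 21, 347] [345.2 231.7] [ 0.4651 -0.0313  0.0562] [ 0.446 -0.053  0.05 ] [ 0.485 -0.009  0.063]
teal [274, 230, 44, 27, 704] [295.3 242.5] [0.4441 0.079  0.0404] [0.422 0.035 0.031] [0.466 0.124 0.049]
teal [259, 242, 100, 22, 219] [316.4 251.7] [0.428  0.025  0.0107] [ 0.402 -0.056  0.004] [0.446 0.149 0.061]
blue [238, 200, 31, 24, 485] [252.4 209.8] [0.5082 0.1691 0.0883] [0.487 0.141 0.059] [0.529 0.199 0.096]
org [[0.198 0.202 0.09 ]
 [0.295 0.357 0.171]]
mon [[ 0.391 -0.485  0.096]
 [ 0.796 -0.014  0.442]]
```

Request:
apply_moves(
  series=[
    {"x":-0.0375,"z":-0.065,"fingers":-1},
    {"x":-0.0375,"z":-0.065,"fingers":-1},
    {"x":-0.0375,"z":-0.065,"fingers":-1},
    {"x":-0.0375,"z":-0.065,"fingers":-1},
    {"x":-0.0375,"z":-0.065,"fingers":-1},
    {"fingers":-1},
  ],
  force=10,
)

```text
schema error: expected keys x, y, z, wx, wy, wz, fingers
```

Request:
apply_moves(
  series=[
    {"x":-0.0375,"y":0,"z":-0.065,"wx":0,"wy":0,"wz":0,"fingers":-1},
    {"x":-0.0375,"y":0,"z":-0.065,"wx":0,"wy":0,"wz":0,"fingers":-1},
    {"x":-0.0375,"y":0,"z":-0.065,"wx":0,"wy":0,"wz":0,"fingers":-1},
    {"x":-0.0375,"y":0,"z":-0.065,"wx":0,"wy":0,"wz":0,"fingers":-1},
    {"x":-0.0375,"y":0,"z":-0.065,"wx":0,"wy":0,"wz":0,"fingers":-1},
    {"x":0,"y":0,"z":0,"wx":0,"wy":0,"wz":0,"fingers":-1},
  ],
  force=10,
)

```text
clock: 0.85
tool_pos: [0.1575, -0.443, 0.5029]
eef_rot: [0.817, -0.576, -0.004, -0.002]
contact_force: [1.0, -0.8, -0.8]
opening: 0.342
```

Request:
apply_moves(
  series=[
    {"x":-0.0044,"y":-0.0716,"z":0,"wx":0,"wy":0,"wz":-0.0389,"fingers":-1},
    {"x":-0.0044,"y":-0.0716,"z":0,"wx":0,"wy":0,"wz":-0.0389,"fingers":-1},
    {"x":-0.0044,"y":-0.0716,"z":0,"wx":0,"wy":0,"wz":-0.0389,"fingers":-1},
    {"x":-0.0044,"y":-0.0716,"z":0,"wx":0,"wy":0,"wz":-0.0389,"fingers":-1},
    {"x":-0.0044,"y":-0.0716,"z":0,"wx":0,"wy":0,"wz":-0.0389,"fingers":-1},
    {"x":-0.0044,"y":-0.0716,"z":0,"wx":0,"wy":0,"wz":-0.0389,"fingers":-1},
    {"x":-0.0044,"y":-0.0716,"z":0,"wx":0,"wy":0,"wz":-0.0389,"fingers":-1},
    {"x":-0.0044,"y":-0.0716,"z":0,"wx":0,"wy":0,"wz":-0.0389,"fingers":-1},
  ],
)

```text
clock: 1.85
tool_pos: [0.4572, -0.1117, 0.4916]
eef_rot: [0.993, -0.117, -0.011, -0.008]
contact_force: [1.2, -0.8, 0.9]
opening: 0.005
```

Request:
apply_moves(
  series=[
    {"x":-0.0044,"y":-0.0716,"z":0,"wx":0,"wy":0,"wz":-0.0389,"fingers":-1},
    {"x":-0.0044,"y":-0.0716,"z":0,"wx":0,"wy":0,"wz":-0.0389,"fingers":-1},
    {"x":-0.0044,"y":-0.0716,"z":0,"wx":0,"wy":0,"wz":-0.0389,"fingers":-1},
    {"x":0,"y":0,"z":0,"wx":0,"wy":0,"wz":0,"fingers":-1},
  ],
)

```text
clock: 2.35
tool_pos: [0.4646, 0.0689, 0.4886]
eef_rot: [0.997, 0.077, -0.014, -0.013]
contact_force: [0.2, -0.6, -0.5]
opening: 0.002
```

```bash
cat >> h.py <<'E'
from scipy.spatial.transform import Rotation as R
def go(tgt,yaw=10.7):
    s=get_state(); r=R.from_quat(s["eef_rot"]); a=np.radians(yaw)
    t=R.from_matrix(np.array([[np.cos(a),np.sin(a),0],[np.sin(a),-np.cos(a),0],[0,0,-1]]).T)
    d=r.inv().apply(np.array(tgt)-s["tool_pos"])/.8; w=(r.inv()*t).as_rotvec()/np.pi
    print(s["clock"],s["tool_pos"].round(4),s["contact_force"].round(2),"shift",d.round(4),"turn",w.round(4))
E
python3 -c "
from h import *
go((.417,.232,.25))"
```

```text
2.35 [0.4646 0.0689 0.4886] [ 0.25 -0.64 -0.5 ] shift [-0.0193 -0.2022  0.3046] turn [-0.009   0.0083 -0.0102]
```

Request:
apply_moves(
  series=[
    {"x":-0.0032,"y":-0.033,"z":0.05,"wx":-0.009,"wy":0.0083,"wz":-0.0102,"fingers":-1},
    {"x":-0.0032,"y":-0.033,"z":0.05,"wx":0,"wy":0,"wz":0,"fingers":-1},
    {"x":-0.0032,"y":-0.033,"z":0.05,"wx":0,"wy":0,"wz":0,"fingers":-1},
    {"x":-0.0032,"y":-0.033,"z":0.05,"wx":0,"wy":0,"wz":0,"fingers":-1},
    {"x":-0.0032,"y":-0.033,"z":0.05,"wx":0,"wy":0,"wz":0,"fingers":-1},
    {"x":-0.0032,"y":-0.033,"z":0.05,"wx":0,"wy":0,"wz":0,"fingers":-1},
    {"x":0,"y":0,"z":0,"wx":0,"wy":0,"wz":0,"fingers":-1},
  ],
)

```text
clock: 3.22
tool_pos: [0.4213, 0.2166, 0.2336]
eef_rot: [0.996, 0.086, -0.005, 0.003]
contact_force: [0.6, -0.2, 0.2]
opening: 0.006
```

```bash
python3 -c "
from h import *
go((.417,.232,.054))"
```

```text
3.225 [0.4213 0.2166 0.2336] [ 0.63 -0.22  0.22] shift [ 0.0004 -0.0213  0.2244] turn [ 0.0019  0.0035 -0.0048]
```

Request:
apply_moves(
  series=[
    {"x":0,"y":-0.022,"z":0.02,"wx":0.002,"wy":0.0035,"wz":-0.005,"fingers":-1},
    {"x":0,"y":0,"z":0.05,"wx":0,"wy":0,"wz":0,"fingers":-1},
    {"x":0,"y":0,"z":0.05,"wx":0,"wy":0,"wz":0,"fingers":-1},
    {"x":0,"y":0,"z":0.05,"wx":0,"wy":0,"wz":0,"fingers":-1},
    {"x":0,"y":0,"z":0.04,"wx":0,"wy":0,"wz":0,"fingers":-1},
    {"x":0,"y":0,"z":0,"wx":0,"wy":0,"wz":0,"fingers":-1},
  ],
)

```text
clock: 3.98
tool_pos: [0.4286, 0.2251, 0.0632]
eef_rot: [0.996, 0.085, 0.005, 0.002]
contact_force: [0.1, -0.2, 0.2]
opening: 0.004
```

```bash
python3 - <<'E'
from h import *
go((.417,.232,.054)); go((.4495,.0592,.070))
p,d=snapshot("top"); a=p[140:330,150:390,::-1]
q,d=snapshot("scene"); b=q[180:370,180:420,::-1]
cv2.imwrite("pics/c1.png",cv2.resize(np.vstack([a,b]),None,fx=1.55,fy=1.55,interpolation=cv2.INTER_CUBIC))
E
```

```text
3.975 [0.4286 0.2251 0.0632] [ 0.08 -0.18  0.23] shift [-0.0129 -0.011   0.0113] turn [ 0.0016 -0.0028 -0.0053]
3.975 [0.4286 0.2251 0.0632] [ 0.08 -0.18  0.23] shift [-0.0093  0.2088 -0.0076] turn [ 0.0016 -0.0028 -0.0053]
```

View pics/c1.png

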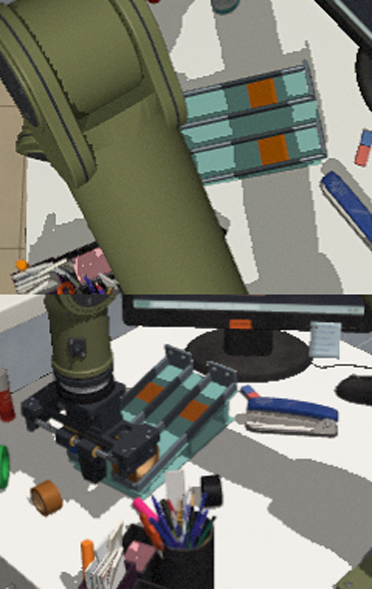

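Request:
apply_moves(
  series=[
    {"x":-0.0125,"y":0,"z":0.013,"wx":0.002,"wy":-0.003,"wz":-0.005,"fingers":-1},
    {"x":0,"y":0,"z":0.002,"wx":0,"wy":0,"wz":0,"fingers":-1},
    {"x":0,"y":0,"z":0,"wx":0,"wy":0,"wz":0,"fingers":-1},
  ],
)

```text
clock: 4.45
tool_pos: [0.4235, 0.2251, 0.057]
eef_rot: [0.996, 0.091, 0.005, -0.004]
contact_force: [0.4, 0.8, -0.3]
opening: 0.005
```

```bash
python3 -c "
from h import *
go((.4223,.195,.053)); go((.4495,.0592,.073))"
```

```text
4.45 [0.4235 0.2251 0.057 ] [ 0.44  0.82 -0.31] shift [-0.0084  0.0368  0.0046] turn [-0.0023 -0.0034 -0.0014]
4.45 [0.4235 0.2251 0.057 ] [ 0.44  0.82 -0.31] shift [-0.0054  0.2097 -0.0216] turn [-0.0023 -0.0034 -0.0014]
```

Request:
apply_moves(
  series=[
    {"x":-0.008,"y":0.01,"z":0.006,"wx":-0.002,"wy":-0.003,"wz":0,"fingers":-1},
    {"x":-0.004,"y":0.012,"z":0.002,"wx":0,"wy":0,"wz":0,"fingers":-1},
    {"x":0,"y":0.012,"z":0,"wx":0,"wy":0,"wz":0,"fingers":-1},
    {"x":0,"y":0.01,"z":0,"wx":0,"wy":0,"wz":0,"fingers":-1},
  ],
)

```text
clock: 4.95
tool_pos: [0.4213, 0.1869, 0.0512]
eef_rot: [0.996, 0.091, 0.001, -0.001]
contact_force: [-0.9, 0.7, 0.3]
opening: 0.005
```

```bash
python3 -c "
from h import *
go((.4223,.195,.053)); go((.4495,.0592,.073))"
```

```text
4.95 [0.4213 0.1869 0.0512] [-0.87  0.72  0.31] shift [ 0.003  -0.0098 -0.0023] turn [-0.0004 -0.0009 -0.0016]
4.95 [0.4213 0.1869 0.0512] [-0.87  0.72  0.31] shift [ 0.0059  0.1633 -0.0275] turn [-0.0004 -0.0009 -0.0016]
```

Request:
apply_moves(
  series=[
    {"x":0.002,"y":0.012,"z":-0.004,"wx":0,"wy":0,"wz":0,"fingers":-1},
    {"x":0.002,"y":0.014,"z":-0.003,"wx":0,"wy":0,"wz":0,"fingers":-1},
    {"x":0.001,"y":0.014,"z":-0.003,"wx":0,"wy":0,"wz":0,"fingers":-1},
    {"x":0,"y":0.014,"z":-0.002,"wx":0,"wy":0,"wz":0,"fingers":-1},
  ],
)

```text
clock: 5.45
tool_pos: [0.4343, 0.1421, 0.0615]
eef_rot: [0.996, 0.09, 0.002, -0.001]
contact_force: [-1.9, -0.0, -0.6]
opening: 0.003
```

```bash
python3 - <<'E'
from h import *
go((.4495,.0592,.073)); go((.456,.025,.0785))
q,d=snapshot("scene"); b=q[200:340,200:360,::-1]
cv2.imwrite("pics/c2.png",cv2.resize(b,None,fx=3,fy=3,interpolation=cv2.INTER_CUBIC))
E
```

```text
5.45 [0.4343 0.1421 0.0615] [-1.91 -0.03 -0.63] shift [ 1.000e-04  1.053e-01 -1.460e-02] turn [-0.0004 -0.0012 -0.0018]
5.45 [0.4343 0.1421 0.0615] [-1.91 -0.03 -0.63] shift [ 0.0004  0.1488 -0.0215] turn [-0.0004 -0.0012 -0.0018]
```

View pics/c2.png

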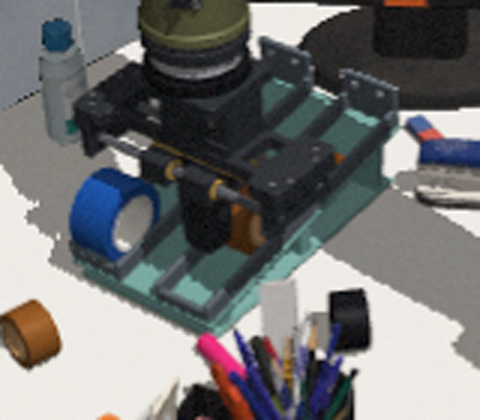

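Request:
apply_moves(
  series=[
    {"x":0,"y":0.014,"z":-0.002,"wx":0,"wy":0,"wz":0,"fingers":-1},
    {"x":0,"y":0.014,"z":-0.002,"wx":0,"wy":0,"wz":0,"fingers":-1},
    {"x":0,"y":0.014,"z":-0.002,"wx":0,"wy":0,"wz":0,"fingers":-1},
    {"x":0,"y":0.012,"z":-0.002,"wx":0,"wy":0,"wz":0,"fingers":-1},
    {"x":0,"y":0.01,"z":-0.0015,"wx":0,"wy":0,"wz":0,"fingers":-1},
  ],
)

```text
clock: 6.12
tool_pos: [0.444, 0.0861, 0.0696]
eef_rot: [0.996, 0.089, 0.001, 0.0]
contact_force: [0.1, -0.2, -0.3]
opening: 0.005
```

```bash
python3 - <<'E'
from h import *
go((.456,.025,.0785))
E
```

```text
6.125 [0.444  0.0861 0.0696] [ 0.1  -0.24 -0.29] shift [ 0.0012  0.0778 -0.011 ] turn [ 0.0003 -0.0009 -0.0024]
```

Request:
apply_moves(
  series=[
    {"x":0,"y":0.01,"z":-0.0015,"wx":0,"wy":0,"wz":0,"fingers":-1},
    {"x":0,"y":0.01,"z":-0.0015,"wx":0,"wy":0,"wz":0,"fingers":-1},
    {"x":0,"y":0.01,"z":-0.0015,"wx":0,"wy":0,"wz":0,"fingers":-1},
    {"x":0,"y":0.01,"z":-0.002,"wx":0,"wy":0,"wz":0,"fingers":-1},
    {"x":0,"y":0.01,"z":-0.002,"wx":0,"wy":0,"wz":0,"fingers":-1},
  ],
)

```text
clock: 6.75
tool_pos: [0.4516, 0.0448, 0.0769]
eef_rot: [0.996, 0.09, 0.002, -0.0]
contact_force: [-0.3, 0.2, 0.1]
opening: 0.007
```

```bash
python3 - <<'E'
from h import *
go((.456,.025,.0785))
q,d=snapshot("scene"); p,d=snapshot("top")
cv2.imwrite("pics/c3.png",cv2.resize(np.hstack([q[200:340,200:360,::-1],p[150:290,230:390,::-1]]),None,fx=2.4,fy=2.4,interpolation=cv2.INTER_CUBIC))
E
```

```text
6.75 [0.4516 0.0448 0.0769] [-0.32  0.22  0.13] shift [ 0.001   0.0253 -0.002 ] turn [ 0.     -0.001  -0.0021]
```

View pics/c3.png

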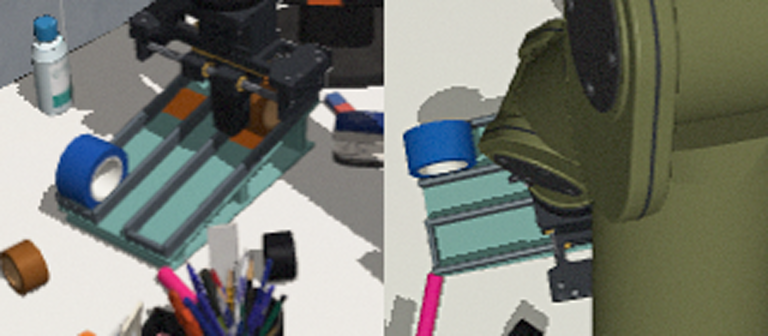

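Request:
apply_moves(
  series=[
    {"x":0.0005,"y":0.008,"z":-0.001,"wx":0,"wy":0,"wz":0,"fingers":-1},
    {"x":0,"y":0.008,"z":-0.001,"wx":0,"wy":0,"wz":0,"fingers":-1},
    {"x":0,"y":0.008,"z":-0.001,"wx":0,"wy":0,"wz":0,"fingers":-1},
  ],
)

```text
clock: 7.22
tool_pos: [0.4555, 0.0241, 0.0794]
eef_rot: [0.996, 0.09, 0.001, 0.001]
contact_force: [0.2, -0.1, -0.1]
opening: 0.005
```

```bash
python3 - <<'E'
from h import *
go((.456,.025,.0785))
q,d=snapshot("scene")
cv2.imwrite("pics/c4.png",cv2.resize(q[200:340,200:360,::-1],None,fx=4,fy=4,interpolation=cv2.INTER_CUBIC))
E
```

```text
7.225 [0.4555 0.0241 0.0794] [ 0.21 -0.15 -0.11] shift [ 0.0009 -0.001   0.0011] turn [ 0.0004 -0.0008 -0.0024]
```

View pics/c4.png

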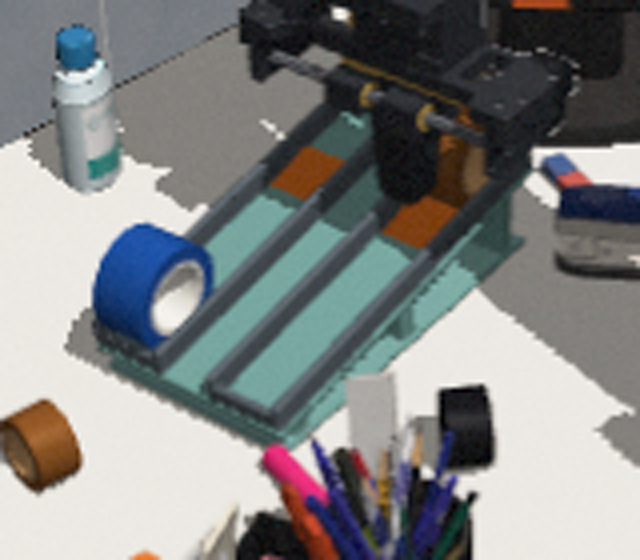

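```bash
cat > m.py <<'E'
from h import *
for n in("scene","top"):
    q,d=snapshot(n); W=cloud(n,d); m=masks(q)["brown"]|masks(q)["orange"]
    s=(W[...,0]>.42)&(W[...,0]<.495)&(W[...,1]<.1)&(W[...,1]>-.07)&(W[...,2]>.064)&m
    P=W[s]; 
    if len(P)>10: print(n,len(P),np.percentile(P,[2,50,98],axis=0).round(3).tolist())
E
python3 m.py
```

```text
scene 106 [[0.433, -0.035, 0.065], [0.442, -0.002, 0.093], [0.461, 0.01, 0.116]]
```

Request:
apply_moves(
  series=[
    {"x":0,"y":-0.008,"z":0.001,"wx":0,"wy":0,"wz":0,"fingers":-1},
    {"x":0,"y":-0.008,"z":0.001,"wx":0,"wy":0,"wz":0,"fingers":-1},
    {"x":0,"y":-0.008,"z":0.001,"wx":0,"wy":0,"wz":0,"fingers":-1},
    {"x":0,"y":-0.008,"z":0.001,"wx":0,"wy":0,"wz":0,"fingers":-1},
    {"x":0,"y":0,"z":0,"wx":0,"wy":0,"wz":0,"fingers":-1},
  ],
)

```text
clock: 8.0
tool_pos: [0.4504, 0.053, 0.0759]
eef_rot: [0.996, 0.091, 0.001, -0.0]
contact_force: [-0.4, 0.1, 1.0]
opening: 0.006
```

```bash
python3 m.py
```

```text
scene 43 [[0.435, -0.024, 0.066], [0.451, 0.01, 0.098], [0.463, 0.068, 0.117]]
```

Request:
apply_moves(
  series=[
    {"x":0,"y":0,"z":-0.03,"wx":0,"wy":0,"wz":0,"fingers":-1},
    {"x":0,"y":-0.01,"z":-0.05,"wx":0,"wy":0,"wz":0,"fingers":-1},
    {"x":0,"y":-0.02,"z":-0.06,"wx":0,"wy":0,"wz":0,"fingers":-1},
    {"x":0,"y":-0.04,"z":-0.06,"wx":0,"wy":0,"wz":0,"fingers":-1},
    {"x":0,"y":-0.06,"z":-0.05,"wx":0,"wy":0,"wz":0,"fingers":-1},
    {"x":0,"y":-0.06,"z":-0.03,"wx":0,"wy":0,"wz":0,"fingers":-1},
    {"x":0,"y":-0.06,"z":0,"wx":0,"wy":0,"wz":0,"fingers":-1},
    {"x":0,"y":0,"z":0,"wx":0,"wy":0,"wz":0,"fingers":-1},
  ],
)

```text
clock: 9.1
tool_pos: [0.414, 0.2511, 0.3067]
eef_rot: [0.996, 0.085, -0.0, 0.0]
contact_force: [0.0, -0.9, -0.2]
opening: 0.003
```

```bash
python3 m.py; python3 - <<'E'
from h import *
q,d=snapshot("scene"); p,d=snapshot("top")
cv2.imwrite("pics/c5.png",cv2.resize(np.hstack([q[180:340,180:360,::-1],p[150:310,220:400,::-1]]),None,fx=2.2,fy=2.2,interpolation=cv2.INTER_CUBIC))
E
```

```text
scene 436 [[0.434, -0.041, 0.065], [0.449, -0.001, 0.1], [0.471, 0.017, 0.116]]
```

View pics/c5.png

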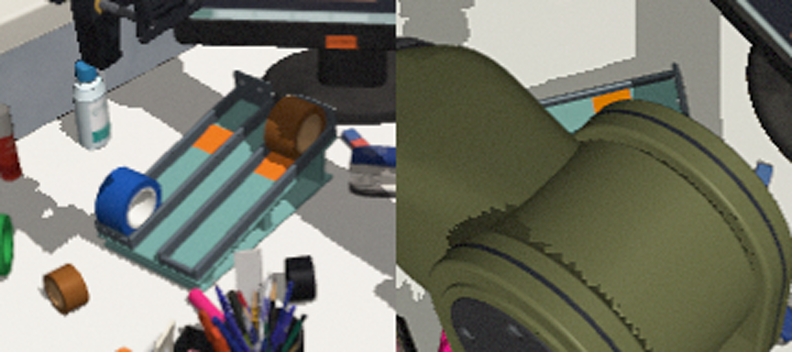

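The brown roll is parked above the orange ridge, at (295,128) in the crop. The blue roll is still at the low end, and the hand is well clear. I'll let a second pass and check for movement before handing in.

Request:
apply_moves(
  series=[
    {"x":0,"y":0,"z":0,"wx":0,"wy":0,"wz":0,"fingers":-1},
    {"x":0,"y":0,"z":0,"wx":0,"wy":0,"wz":0,"fingers":-1},
    {"x":0,"y":0,"z":0,"wx":0,"wy":0,"wz":0,"fingers":-1},
    {"x":0,"y":0,"z":0,"wx":0,"wy":0,"wz":0,"fingers":-1},
    {"x":0,"y":0,"z":0,"wx":0,"wy":0,"wz":0,"fingers":-1},
    {"x":0,"y":0,"z":0,"wx":0,"wy":0,"wz":0,"fingers":-1},
  ],
)

```text
clock: 10.05
tool_pos: [0.4165, 0.2416, 0.3045]
eef_rot: [0.997, 0.078, -0.002, 0.004]
contact_force: [0.1, -0.5, 0.8]
opening: 0.004
```

```bash
python3 m.py && python3 -c "
from plant import *
print(finish_job())"
```

```text
scene 443 [[0.433, -0.039, 0.065], [0.45, -0.0, 0.101], [0.47, 0.017, 0.116]]
the job is handed in; nothing more can be done
None
```

The brown roll is parked between the orange ridge and the end stop. I pushed it up its channel (gutter y = -42) and over the ridge with closed fingertips, then lifted the hand clear. I handed the job in at about 10 s of the 48 s allowed.

- **Parked and still:** two depth measurements about 1 s apart, with the hand away, agreed to about 2 mm. The roll's lower side was at world y ≈ 0.017, which puts its centre at about gutter x = 82, leaning on the ridge.
- **Force:** the readings I took during the push, at the end of each set of moves, stayed around 2 N or less.
- **Bystanders:** in the last scene view the blue roll was still at its low end, and the other things in that crop looked undisturbed. The mouse, clip box and highlighter were not fully in view.
- **Checks that fell short:** the arm blocked the top camera at the end, so the final check came from the scene camera alone. An earlier measurement, with the hand still near the roll, was noisy and I did not rely on it.

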